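# Reset the centrifuge's key lock

## Robot

A 6-joint arm with a two-finger parallel gripper is mounted at the origin on the work surface. World frame = base frame: x ahead of the robot, y to its left, z up, the work surface at z = 0. Lengths are in m, angles in rad, forces in N, time in s.
With the tool pointing down it reaches from about 0.35 to 0.85 m from the base axis. Payload 8.1 kg.
Tool frame: the origin (TCP) lies on the mounting face of the last link; the fingertips stand 173 mm ahead of it and the grasp point (between the pads) lies 155 mm ahead of it (r.nose_length is the distance from the TCP to the fingertips, in m); z points along the fingers, y is the direction in which the jaws open and shut (so a half turn about z gives the same grasp; the last joint's range is limited). The gripper opens to 85 mm and grips with 20 to 120 N. Pads are 22 mm wide; open, the fingers measure 114 mm over their backs; the gripper's body (76 mm by 85 mm) begins 54 mm behind the grasp point. The pads swing forward as they close: fully open they stand 13 mm farther back than shut.
Start: joints at [1.074, 0.13, 1.488, -0, 1.523, -0.085], TCP at [0.24, 0.55, 0.405] pointing down, gripper open.
Joint ranges: [-2.96, 2.96], [-0.89, 2.26], [0.02, 2.5], [-1.34, 4.48], [0, 2.73], [-2.66, 2.66]. Speed limits (rad/s): [2.39, 2.39, 2.79, 3.14, 3.14, 3.14].

## Interface

Orientations are given as [roll, pitch, yaw] about the fixed x, y, z axes, in that order (R = Rz(yaw) Ry(pitch) Rx(roll)).
In Python, from cell import r, grab_frame, camera_model, spotter gives the robot as it stands.
- The arm moves only by the shell command python3 -m creep 'ROWS'. ROWS is a JSON object of lists of equal length, an entry for each row: "offset": the shift along the tool's x, y, z in cm, a list of three; "spin": the turn about the tool's z in degrees; "gripper": the finger opening in cm, from 0 to 8.54. A call has 1 to 5 rows; each row is the pose to reach, as a shift and turn from the pose commanded when the call began, along the tool's axes at that moment; what a row does not reach only later rows make up. A row lasts 1/8 s, in which the tool goes at most 62.5 mm and 10.7 degrees, less where a joint would pass 70% of its speed; a pose out of reach is approached as far as the arm can. A call with a gripper value outside its range is refused whole. The fingers move at their own pace and stop on an object; the grip force is fixed at half the most. Time passes only in rows, so rows that repeat a pose let the fingers close. It gives the time, the measured TCP pose, the force and the opening at its end, in the units of the state.
- r.sense(): the state, without advancing time (a new reading comes with each control period).
- grab_frame(name): name is "scene" or "top" or "wrist"; returns the picture (400x640x3 uint8, blue, green, red); there is no depth.
- camera_model(name): a dict with "mtx" (3x3 intrinsics, pixels), "world_from_camera" (4x4, takes a point from camera to world coordinates). Camera axes: x right, y down, z forward; pixel columns grow to the right and rows downward; lengths in m; the calibration is good to about 2 mm. A picture is of the moment at which its call begins: read the wrist's pose just before it. camera_model takes no time and is no camera call; for the wrist camera it gives the pose at the moment of the call.
- r.hand_in(): hands the job in, once; it reports no verdict.
Trained networks look in the newest picture that a camera, given by its name, has taken for a name from the list of things; names that differ only in an ending like _2 or _b are one class to them, and where a whole thing is asked for, a point or a joint stands for the part that bears it (a point fixed in the world has none). Each returns a list of dicts, best first, with "score" (0 to 1); they miss things now and then, are a little off and sometimes report something else, mostly with a low value. They report only what shows in the picture. A call takes as long as a camera call. They do not tell look-alikes from the thing itself.
- spotter.outline_of(camera, name): "pixels" (400x640 bool, what is visible of it) and "extent" ([left, top, right, bottom] in pixels, round what is visible of it).
- spotter.landmark_of(camera, name): "pixel" ([column, row] in pixels: a listed point, or the origin of a listed thing).
The state is a dict: "clock": time; "qpos": joint angles; "qd": joint speeds; "joint_torque": joint torques, N m; "position": TCP position; "tool_rot": TCP orientation; "ft_force": force on the tool from outside, world axes, zero at the start; "wrist_torque": the same for the moment, N m; "width": opening from 0.0 (shut) to 1.0 (fully open).
Only numpy, scipy, OpenCV 4.12 (cv2) and the standard library are available. Lean on these libraries where they do the work, as an engineer would, in place of code of your own. Each camera call takes 0.05 s, during which the arm holds its last target. There are 200 camera calls.

## Task

Take the flat-bowed key (the one with a bit on its shaft) from the key stand, push it fully home in the centrifuge's keyhole, and gently turn it clockwise until it comes up against its stop; then turn it back home, draw it out and put it back fully down in the stand pocket it came from. Never force the key in the lock, and leave the other key and everything else on the bench where it is.

Things in the scene. Friction and masses are not known exactly. Their poses are not given: they have to be found in the camera images.
- key: steel key, 70 to 120 g, upright in a pocket of the key stand. Origin on the shaft axis at the underside of its collar, z up the shaft. Below: round shaft 10 mm diameter, 38 mm long, last 4 mm tapered to 6 mm; a bit 4 mm thick (y) sticks out to +x only, to 14 mm from the axis, 20 to 36 mm below the origin. Above: collar disc 32 mm diameter, 5 mm thick, then the flat bow.
- key_bow (a point): point to grasp on the key's flat upright bow, on the shaft axis 30 mm above the key's origin; axes as the key's. The bow is 30 mm wide (x), 10 mm thick (y), from 5 to 45 mm above the origin. Grip it across its thickness (y), fingers clear of the collar.
- key_tip (a point): tip of the key's shaft, 38 mm below the key's origin, axes as the key's
- keyhole (a point): centre of the keyhole, on the lock housing's level face 108 mm above the bench; z up, x along the slot for the bit. The face is a 4 mm plate with a 12 mm square hole (sides along x, y) and to +x a slot 6.4 mm wide out to 15.5 mm from the centre. The key goes in only with its x along this x, and is fully home when its collar lies on the plate (key origin at this point).
- lock_stop: the stop inside the lock, out of sight; origin on the turning axis 30 mm below the keyhole, axes as the keyhole's. Its pin arrests the key's bit 0.45 to 1.4 rad clockwise of home (seen from above), differently in each lock: feel for it. Against the stop, 3 to 12 N at the bit (0.035 to 0.13 N m over the drag) is right; over 15 N is damage, as is over 35 N elsewhere in the lock.
- barrel (a joint): turn of the lock's inner barrel, carried round by the bit, rad; 0 at home (an end stop that way), growing clockwise seen from above. It stays where it is left, drags with 0.035 N m, and gives the bit 0.8 mm play either side (about 0.07 rad). Away from home the bit is caught under the plate; the key comes out only with its own x within about 0.08 rad of the keyhole's.
- key_stand: fixed grey stand 132 (x) x 60 (y) x 52 mm high, origin at the centre of its underside. Two pockets, for shaft axes at x = -32 and +32 mm, y = 0, each 14 mm wide (y), from 7.5 mm on the -x side to 16.5 mm on the +x side of the shaft axis. A key hangs in it, collar on the stand's top, key x along the stand's x. Which key is in which pocket varies.
- round_key: the other key, not to be used: same shaft and collar but no bit, with a round 18 mm neck and a T bar 38 mm wide on top (43 mm above the collar's underside) instead of a flat bow; origin at the underside of its collar; stands in the other pocket
- centrifuge: fixed white benchtop centrifuge; deck 250 (x) x 220 (y) mm, 60 mm high, from 45 mm in front of to 205 mm behind (x) the keyhole axis; lock housing 60 x 60 mm rising to 108 mm; round grey lid of 72 mm radius, 114 mm high, 125 mm behind the keyhole. Origin on the bench under the keyhole.
- beaker: glass beaker 64 mm diameter, 75 mm high, loose, stays; origin at its underside
- reagent_bottle: white plastic bottle 64 mm diameter, 130 mm high, loose, stays; origin at its underside
- tube_rack: green open rack 80 x 120 x 55 mm, loose, stays; origin at its underside
- tip_box: yellow box 85 x 120 x 60 mm, loose, stays; origin at its underside
- jar: brown jar 60 mm diameter, 75 mm high, loose, stays; origin at its underside
- swab_box: cardboard box 80 x 110 x 50 mm, loose, stays; origin at its underside
There are look-alikes about, which are no part of the job. Leave any orange or purple look-alike of the key alone.

How it is judged:
By the outcome, as a careful person would: the job done as asked, in the order asked, and still so for the second after the job is handed in, with the robot touching nothing.
It also fails if it takes over 72 s, if anything falls off the work surface, if the arm or the gripper's body presses on something with over 40 N, if the wrist force passes 120 N, or if a joint passes its speed limit or range.

## Working session

There is one attempt and no reset: what is moved stays moved. The work goes in short steps, Python scripts to look and compute and a shell command to move; the robot and the scene stay as the last step left them, time stands still between calls to the robot, and variables do not carry over. Pictures are saved under pics/ and viewed, about 8 in all and at most 12, crops included, and the job is handed in when it is done.

```bash
ls; mkdir -p pics; python3 - <<'E'
from cell import r, grab_frame, camera_model, spotter
import cv2,numpy as np
print(r.sense())
a=grab_frame("scene");b=grab_frame("top")
cv2.imwrite("pics/s1.png",a);cv2.imwrite("pics/t1.png",b)
for c in("scene","top"):
    m=camera_model(c);print(c,m["mtx"],m["world_from_camera"])
    for n in("key_bow","key","keyhole","key_stand","round_key"):
        print(c,n,[(np.round(d["pixel"],1).tolist(),round(d["score"],2)) for d in spotter.landmark_of(c,n)])
E
```

```text
pics
{'clock': 0.0, 'qpos': array([ 1.07358653e+00,  1.31147257e-01,  1.48929643e+00, -3.32074011e-05,
        1.52302104e+00, -8.53783413e-02]), 'qd': array([ 0.00082568, -0.00061242,  0.00097623,  0.00025883,  0.00136042,
       -0.0004882 ]), 'joint_torque': array([ 3.32274276e-04, -5.69410872e+01, -5.00542295e+01, -9.93064532e-05,
        1.51140679e-02, -6.38841993e-07]), 'position': array([0.24003129, 0.54963295, 0.40364303]), 'tool_rot': array([-3.13972457e+00, -1.26594643e-04,  2.72976270e+00]), 'ft_force': array([-0.58217157, -0.8127102 ,  0.01125092]), 'wrist_torque': array([-0.00770394, -0.02997962, -0.04746211]), 'width': 0.9996803259694007}
scene [[459.76279521   0.         317.15302829]
 [  0.         459.76279521 199.101669  ]
 [  0.           0.           1.        ]] [[-0.83311509  0.3280319  -0.44532495  1.16450608]
 [ 0.55285338  0.46985857 -0.68817589  0.95493865]
 [-0.0165039  -0.81952913 -0.57279981  0.85466422]
 [ 0.          0.          0.          1.        ]]
scene key_bow [([406.9, 230.0], 0.75), ([341.8, 221.6], 0.73), ([369.3, 223.0], 0.43)]
scene key [([
[... 178 characters left out ...]
.9, 260.2], 0.25)]
scene round_key [([345.3, 243.3], 0.68)]
top [[491.59981959   0.         317.88859814]
 [  0.         491.59981959 194.37714246]
 [  0.           0.           1.        ]] [[-0.07924764 -0.97228462  0.21996006  0.23950078]
 [-0.99684718  0.07816553 -0.01363269  0.04300368]
 [-0.00393844 -0.22034693 -0.97541362  1.56932658]
 [ 0.          0.          0.          1.        ]]
top key_bow [([288.8, 204.6], 0.61), ([243.4, 248.5], 0.52), ([261.5, 217.6], 0.39)]
top key [([247.5, 246.1], 0.64), ([289.5, 210.1], 0.58), ([261.3, 221.0], 0.44)]
top keyhole [([356.4, 210.4], 0.77), ([350.9, 216.5], 0.74)]
top key_stand [([263.9, 213.8], 0.69)]
top round_key [([254.1, 201.2], 0.65)]
```

```bash
python3 - <<'E'
import cv2,numpy as np
a=cv2.imread("pics/s1.png");b=cv2.imread("pics/t1.png")
A=cv2.resize(a[130:290,260:460],(800,640),interpolation=2)[:600]
cv2.imwrite("pics/s1c.png",cv2.resize(a[130:280,260:460],(800,600),interpolation=2))
cv2.imwrite("pics/t1c.png",cv2.resize(b[150:300,210:410],(800,600),interpolation=2))
E
```

```text
(no output)
```

View pics/s1c.png

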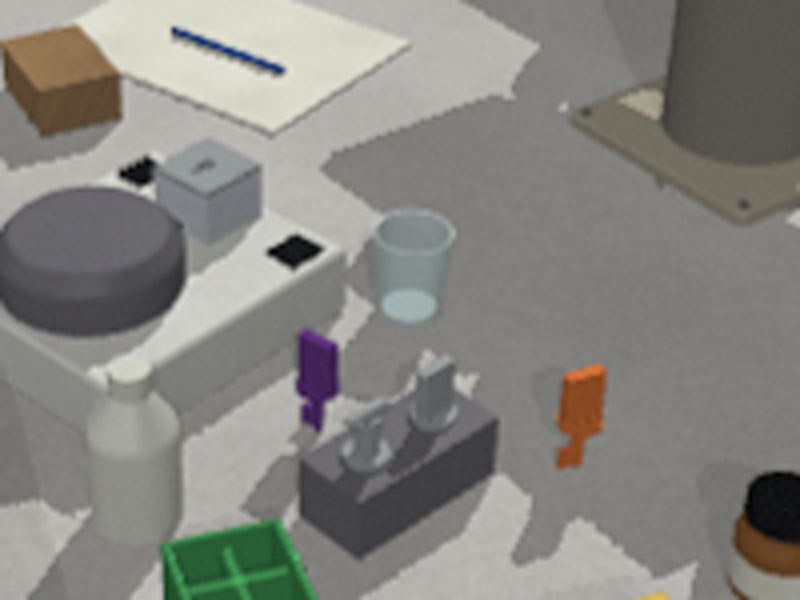

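View pics/t1c.png

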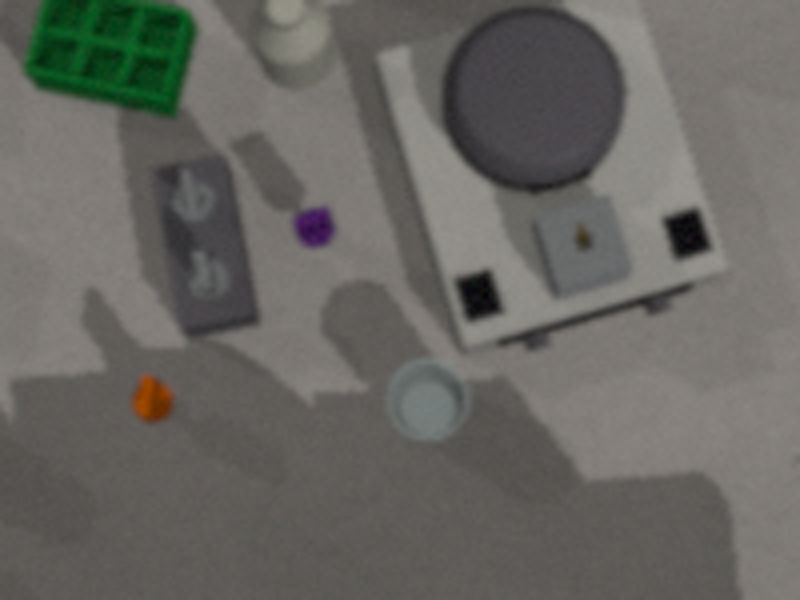

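The flat-bow key is the silver one in the stand's near pocket: top px ≈(262,219), scene px ≈(368,225). The round key is in the far pocket. The keyhole is at top px ≈(356,209). The orange and purple keys are decoys.

```bash
cat > h.py <<'E'
from cell import r, grab_frame, camera_model, spotter
import cv2,numpy as np
from scipy.spatial.transform import Rotation as Rn
def onz(m,px,z):
    T=m["world_from_camera"];d=T[:3,:3]@np.linalg.solve(m["mtx"],[px[0],px[1],1.]);return T[:3,3]+d*(z-T[2,3])/d[2]
def proj(m,P):
    T=m["world_from_camera"];c=(np.atleast_2d(P)-T[:3,3])@T[:3,:3];q=c@m["mtx"].T;return q[:,:2]/q[:,2:]
def delta(s,P,yaw=None):
    "tool-frame shift in cm from the measured TCP to TCP position P"
    R=Rn.from_euler("xyz",s["tool_rot"]);return np.round(R.inv().apply(np.array(P)-s["position"])*100,2)
E
python3 - <<'E'
from h import *
t=camera_model("top");s=camera_model("scene")
print("bow",onz(t,[261.5,217.6],.082),onz(s,[369.3,223],.082))
print("org",onz(t,[261.3,221],.052),onz(s,[368.4,236.3],.052))
print("hole",onz(t,[356.4,210.4],.108),onz(s,[312.9,167.3],.108))
print("stand top corners",[onz(t,[210+x/4,150+y/4],.052)[:2].round(3) for x,y in((155,165),(222,155),(257,322),(187,335))])
print("housing corners",[onz(t,[210+x/4,150+y/4],.108)[:2].round(3) for x,y in((535,212),(612,197),(630,275),(557,297))])
w=camera_model("wrist");st=r.sense()
T=np.eye(4);T[:3,:3]=Rn.from_euler("xyz",st["tool_rot"]).as_matrix();T[:3,3]=st["position"]
print(w["mtx"],np.linalg.inv(T)@w["world_from_camera"],T[:3,:3])
E
```

```text
bow [0.51590355 0.20058953 0.082     ] [0.51013595 0.20258175 0.082     ]
org [0.51075453 0.20497481 0.052     ] [0.52376416 0.2179057  0.052     ]
hole [ 0.51018025 -0.08957962  0.108     ] [ 0.49837838 -0.09537708  0.108     ]
stand top corners [array([0.609, 0.24 ]), array([0.613, 0.186]), array([0.478, 0.166]), array([0.472, 0.221])]
housing corners [array([ 0.536, -0.054]), array([ 0.543, -0.113]), array([ 0.482, -0.12 ]), array([ 0.47 , -0.064])]
[[290.77805512   0.         321.26083429]
 [  0.         290.77805512 195.92072827]
 [  0.           0.           1.        ]] [[ 1.91203588e-04 -9.59129760e-01 -2.82966547e-01  6.98912866e-02]
 [ 9.99999663e-01  4.09292097e-04 -7.11606054e-04 -5.16296120e-04]
 [ 7.98338516e-04 -2.82966315e-01  9.59129515e-01  3.11087527e-02]
 [ 0.00000000e+00  0.00000000e+00  0.00000000e+00  1.00000000e+00]] [[-9.16403125e-01  4.00256559e-01  2.28845203e-05]
 [ 4.00256559e-01  9.16403124e-01  4.30254583e-05]
 [-3.75022400e-06  4.85883438e-05 -9.99999999e-01]]
```

```bash
python3 - <<'E'
from h import *
print(delta(r.sense(),[.513,.203,.32]))
t=camera_model("top")
p=[onz(t,[210+x/4,150+y/4],.06)[:2] for x,y in((465,348),(722,268),(380,55))]
e=p[0]-p[1];print("deck yaw deg",np.degrees(np.arctan2(-e[0],e[1])), e, p)
E
```

```text
[-38.89 -20.86   8.47]
deck yaw deg 12.78839307699192 [-0.04643633  0.2045821 ] [array([0.44332636, 0.00687023]), array([ 0.48976269, -0.19771187]), array([0.68309643, 0.05498391])]
```

```bash
python3 -m creep '{"offset":[[-8,-4,1],[-16,-8,3],[-24,-12,5],[-32,-17,7],[-38.9,-20.9,8.5]],"spin":[-8,-16,-24,-32,-32],"gripper":[8.54,8.54,8.54,8.54,8.54]}'; python3 -m creep '{"offset":[[0,0,0],[0,0,0],[0,0,0]],"spin":[0,0,0],"gripper":[8.54,8.54,8.54]}'
python3 - <<'E'
from h import *
m=camera_model("wrist");a=grab_frame("wrist");cv2.imwrite("pics/w1.png",a)
print(r.sense()["position"],r.sense()["tool_rot"])
np.savez("w1",mtx=m["mtx"],world_from_camera=m["world_from_camera"])
for n,z in(("key_bow",.082),("key",.052),("key_stand",0),("round_key",.052)):
    print(n,[(np.round(d["pixel"],1).tolist(),round(d["score"],2),onz(m,d["pixel"],z).round(4)) for d in spotter.landmark_of("wrist",n)])
E
```

```text
clock: 1.23
position: [0.4328, 0.3087, 0.347]
tool_rot: [3.141, 0.001, -2.993]
ft_force: [2.2, 1.0, 0.4]
width: 1.0
clock: 1.6
position: [0.4314, 0.3115, 0.3476]
tool_rot: [3.141, 0.001, -2.993]
ft_force: [0.4, 0.2, 0.6]
width: 1.002
[0.43128396 0.31157998 0.34757988] [ 3.14112714e+00  6.03811807e-04 -2.99288468e+00]
key_bow [([259.5, 181.3], 0.88, array([0.4254, 0.2573, 0.082 ])), ([189.5, 271.5], 0.73, array([0.5191, 0.2017, 0.082 ])), ([107.4, 285.8], 0.64, array([0.5455, 0.1269, 0.082 ]))]
key [([131.5, 268.2], 0.89, array([0.5442, 0.1304, 0.052 ])), ([263.8, 173.5], 0.83, array([0.4256, 0.2552, 0.052 ])), ([198.6, 256.7], 0.61, array([0.5208, 0.198 , 0.052 ]))]
key_stand [([221.8, 259.2], 0.62, array([0.5513, 0.2059, 0.    ]))]
round_key [([193.4, 270.8], 0.63, array([0.5378, 0.1932, 0.052 ])), ([206.6, 310.7], 0.43, array([0.5844, 0.2084, 0.052 ]))]
```

View pics/w1.png

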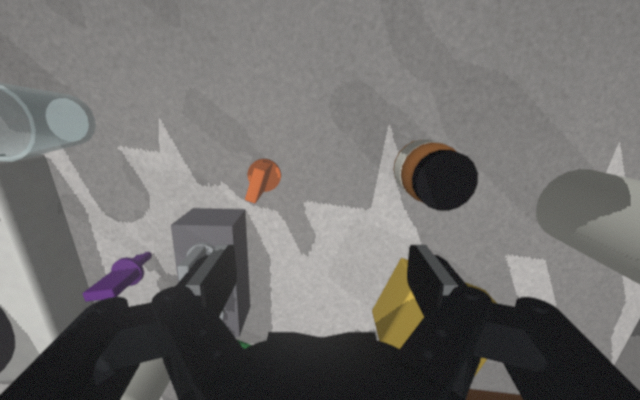

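```bash
python3 - <<'E'
from h import *
print(delta(r.sense(),[.528,.2,.34]))
E
```

```text
[ -7.91 -12.42   0.73]
```

```bash
python3 -m creep '{"offset":[[-4,-6,0.7],[-7.9,-12.4,0.7],[-7.9,-12.4,0.7],[-7.9,-12.4,0.7],[-7.9,-12.4,0.7]],"spin":[0,0,0,0,0],"gripper":[8.54,8.54,8.54,8.54,8.54]}'
cat > look.py <<'E'
from h import *
import sys
tag=sys.argv[1]
m=camera_model("wrist");a=grab_frame("wrist");s=r.sense();cv2.imwrite(f"pics/{tag}.png",a)
print(s["clock"],s["position"],s["tool_rot"],s["ft_force"])
np.savez(tag,mtx=m["mtx"],world_from_camera=m["world_from_camera"])
for it in sys.argv[2:]:
    n,z=it.split(":")
    print(n,[(np.round(d["pixel"],1).tolist(),round(d["score"],2),onz(m,d["pixel"],float(z)).round(4)) for d in spotter.landmark_of("wrist",n)])
E
python3 look.py w2 key_bow:.082 key:.052 key_stand:0 round_key:.052
python3 - <<'E'
import cv2;a=cv2.imread("pics/w2.png");cv2.imwrite("pics/w2c.png",cv2.resize(a[90:290,190:457],(800,600),interpolation=2))
E
```

```text
clock: 2.48
position: [0.5276, 0.2001, 0.34]
tool_rot: [3.141, -0.001, -2.994]
ft_force: [-0.4, 0.9, -0.3]
width: 0.998
2.525 [0.52749997 0.20038714 0.34007511] [ 3.14117515e+00 -3.70630036e-04 -2.99358315e+00] [ 0.38128098  0.48181038 -0.27332173]
key_bow [([328.2, 190.4], 0.91, array([0.5187, 0.203 , 0.082 ])), ([224.0, 214.4], 0.91, array([0.5518, 0.1207, 0.082 ])), ([412.0, 84.0], 0.57, array([0.4301, 0.2512, 0.082 ]))]
key [([236.2, 203.4], 0.85, array([0.5516, 0.1223, 0.052 ])), ([324.9, 184.0], 0.79, array([0.5212, 0.201 , 0.052 ])), ([398.7, 88.3], 0.62, array([0.4312, 0.2493, 0.052 ]))]
key_stand [([325.8, 195.1], 0.57, array([0.5463, 0.2064, 0.    ]))]
round_key [([324.7, 249.1], 0.95, array([0.5857, 0.2106, 0.052 ]))]
```

View pics/w2c.png

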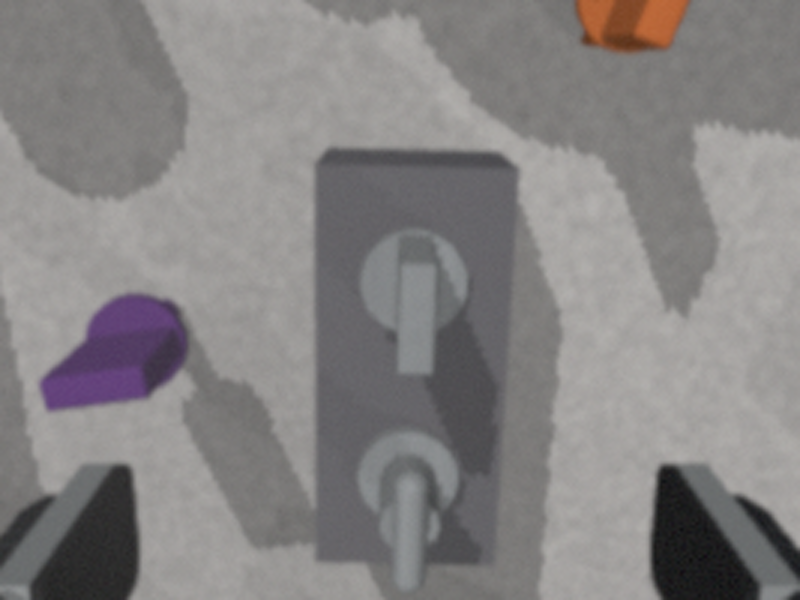

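```bash
python3 - <<'E'
from h import *
m=dict(np.load("w2.npz"))
f=lambda c,z:onz(m,[190+c[0]/2.996,90+c[1]/3],z)[:2]
B=[f(c,.097) for c in((398,264),(435,264),(433,374),(398,374))]
print("bow c",np.mean(B,0),[b.round(4) for b in B])
d=(B[3]+B[2]-B[0]-B[1])/2;print("len",np.linalg.norm(d),"yaw",np.degrees(np.arctan2(d[1],d[0])),"thick",np.linalg.norm(B[1]-B[0]))
print("collars",f((413,282),.057),f((409,480),.057))
d=f((409,480),.057)-f((413,282),.057);print(np.linalg.norm(d),np.degrees(np.arctan2(d[1],d[0])))
S=[f(c,.052) for c in((316,163),(516,168),(497,562),(316,562))]
print("stand",[s.round(4) for s in S])
for a,b in((0,3),(1,2)):
  d=S[b]-S[a];print(np.linalg.norm(d),np.degrees(np.arctan2(d[1],d[0])))
print("tool yaw",np.degrees(r.sense()["tool_rot"][2])+180)
E
```

```text
bow c [0.51951159 0.20327572] [array([0.5058, 0.1966]), array([0.5045, 0.2057]), array([0.5332, 0.2099]), array([0.5346, 0.2009])]
len 0.02906999113275805 yaw 8.374699155175412 thick 0.009216032040628649
collars [0.51956637 0.20336262] [0.58392324 0.21205705]
0.06494151455641393 7.693914445873812
stand [array([0.4896, 0.1701]), array([0.4824, 0.2282]), array([0.612 , 0.2463]), array([0.6209, 0.1863])]
0.13228605104171748 7.021341392696927
0.13077621071501988 7.940344480553372
tool yaw 8.490833862669007
```

```bash
python3 - <<'E'
from h import *
print(delta(r.sense(),[.5195,.2033,.239]))
E
```

```text
[ 0.76  0.43 10.12]
```

```bash
python3 -m creep '{"offset":[[0.75,0.4,3],[0.75,0.4,6],[0.75,0.4,8],[0.75,0.4,9.5],[0.75,0.4,10.1]],"spin":[0.4,0.4,0.4,0.4,0.4],"gripper":[5,5,5,5,5]}'; python3 -m creep '{"offset":[[0,0,0],[0,0,0],[0,0,0]],"spin":[0,0,0],"gripper":[5,3,3]}'
python3 look.py w3 key_bow:.082; python3 - <<'E'
import cv2;a=cv2.imread("pics/w3.png");cv2.imwrite("pics/w3c.png",cv2.resize(a[130:330,187:453],(800,600),interpolation=2))
E
```

```text
clock: 3.35
position: [0.5201, 0.2021, 0.2384]
tool_rot: [-3.141, -0.001, -3.002]
ft_force: [0.8, 0.0, -0.8]
width: 0.587
clock: 3.72
position: [0.5206, 0.2022, 0.24]
tool_rot: [3.141, 0.001, -3.002]
ft_force: [0.4, 0.0, -0.4]
width: 0.349
3.775 [0.52053963 0.20216595 0.23987241] [ 3.14141175e+00  1.26783651e-03 -3.00191113e+00] [ 0.12907164 -0.44108298  0.0274719 ]
key_bow [([326.6, 257.7], 0.97, array([0.5189, 0.2031, 0.082 ])), ([467.0, 81.8], 0.87, array([0.432 , 0.2482, 0.082 ])), ([166.2, 287.4], 0.7, array([0.5466, 0.1258, 0.082 ]))]
```

View pics/w3c.png

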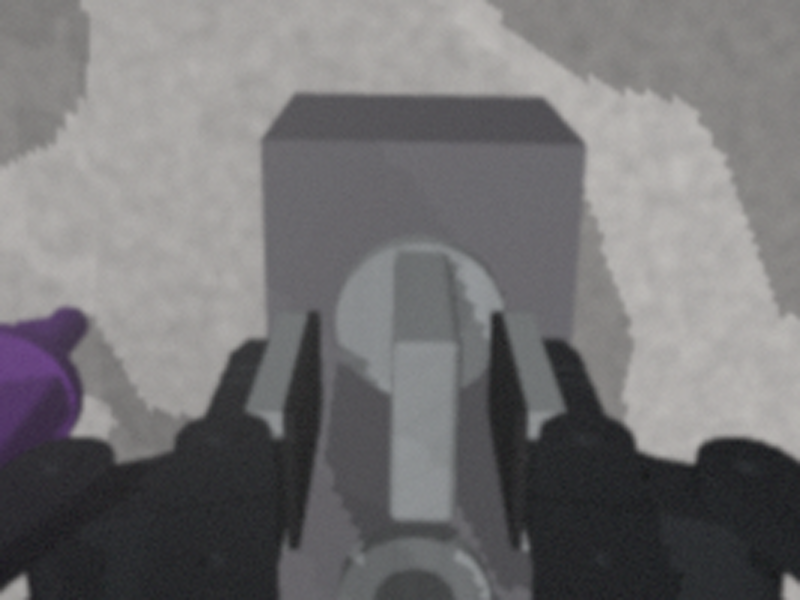

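```bash
python3 - <<'E'
from h import *
m=dict(np.load("w3.npz"));s=r.sense()
f=lambda c,z:onz(m,[187+c[0]/3.0075,130+c[1]/3],z)
B=[f(c,.097) for c in((394,341),(459,341),(453,521),(391,519))]
print("bow c",np.mean(B,0));d=(B[3]+B[2]-B[0]-B[1])/2;print("len",np.linalg.norm(d),"yaw",np.degrees(np.arctan2(d[1],d[0])),"thick",np.linalg.norm(B[1]-B[0]))
print("collar",f((420,318),.057))
print(delta(s,np.r_[np.mean(B,0)[:2],.239]),delta(s,np.r_[f((420,318),.057)[:2],.239]))
E
```

```text
bow c [0.51885675 0.2034529  0.097     ]
len 0.029450306229295342 yaw 7.128242083084762 thick 0.00910916433725934
collar [0.51870327 0.20348954 0.057     ]
[0.14 0.15 0.07] [0.15 0.16 0.07]
```

```bash
python3 -m creep '{"offset":[[0.15,0.15,0],[0.15,0.15,0],[0.15,0.15,0],[0.15,0.15,0],[0.15,0.15,0]],"spin":[0.5,0.5,0.5,0.5,0.5],"gripper":[3,2,0.5,0.5,0.5]}'; python3 -m creep '{"offset":[[0,0,0],[0,0,0],[0,0,0]],"spin":[0,0,0],"gripper":[0.5,0.5,0.5]}'; python3 -c "
from h import *
s=r.sense();print(s)"
```

```text
clock: 4.45
position: [0.5186, 0.2034, 0.2392]
tool_rot: [3.142, 0.0, -3.011]
ft_force: [0.2, 0.0, 1.1]
width: 0.108
clock: 4.82
position: [0.5186, 0.2034, 0.2392]
tool_rot: [3.142, 0.0, -3.011]
ft_force: [-0.0, 1.5, 1.9]
width: 0.109
{'clock': 4.825, 'qpos': array([ 2.81732729e-01,  1.58046528e-01,  1.77149683e+00, -1.12286683e-05,
        1.21183708e+00, -1.42009141e+00]), 'qd': array([-0.00040816,  0.00036554, -0.00119327,  0.0003486 ,  0.00066288,
        0.00206813]), 'joint_torque': array([-2.04912652e-01, -5.24005294e+01, -4.41520536e+01, -1.15399989e-01,
        5.54947508e-02,  4.52958353e-03]), 'position': array([0.51857231, 0.20339035, 0.23922192]), 'tool_rot': array([ 3.14157119e+00,  2.11388817e-04, -3.01056090e+00]), 'ft_force': array([-0.0254131 ,  1.53472389,  1.88904857]), 'wrist_torque': array([ 0.05701579, -0.02689834,  0.08076905]), 'width': 0.10876615100449105}
```

```bash
python3 -m creep '{"offset":[[0,0,-1],[0,0,-3],[0,0,-6],[0,0,-9],[0,0,-11]],"spin":[0,0,0,0,0],"gripper":[0.5,0.5,0.5,0.5,0.5]}'; python3 -m creep '{"offset":[[0,0,0],[0,0,0]],"spin":[0,0],"gripper":[0.5,0.5]}'; 
python3 look.py w4 key_tip:.12; python3 - <<'E'
from h import *
a=cv2.imread("pics/w4.png");b=grab_frame("scene");cv2.imwrite("pics/s4.png",b)
p=proj(camera_model("scene"),[.519,.203,.14])[0].astype(int);print(p)
W=cv2.resize(a[130:330,220:420],(600,600),interpolation=2)
S=cv2.resize(b[p[1]-40:p[1]+40,p[0]-26:p[0]+27],(200*2,600),interpolation=2)
cv2.imwrite("pics/c4.png",cv2.resize(np.hstack([W,S]),(800,480)))
E
```

```text
clock: 5.45
position: [0.5189, 0.2035, 0.3523]
tool_rot: [3.141, 0.003, -3.011]
ft_force: [0.8, 0.2, -1.2]
width: 0.108
clock: 5.7
position: [0.5182, 0.2032, 0.348]
tool_rot: [-3.141, -0.001, -3.011]
ft_force: [0.7, -0.5, -1.2]
width: 0.108
5.75 [0.51805782 0.20322386 0.3475711 ] [-3.14121339e+00 -2.35994060e-03 -3.01060701e+00] [-0.17825673  0.60455583 -1.6569917 ]
key_tip [([240.6, 197.4], 0.81, array([0.5143, 0.1435, 0.12  ])), ([320.4, 214.3], 0.77, array([0.5195, 0.2012, 0.12  ])), ([380.6, 99.7], 0.55, array([0.4368, 0.2294, 0.12  ]))]
[367 206]
```

View pics/c4.png

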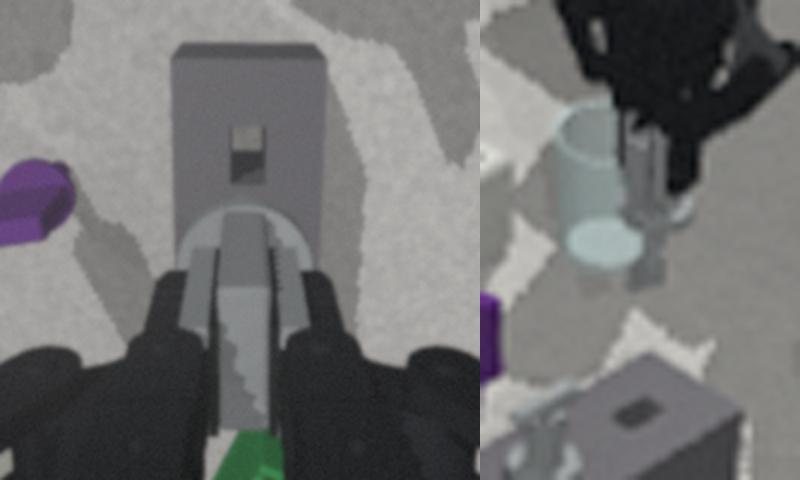

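```bash
python3 - <<'E'
from h import *
m=dict(np.load("w4.npz"))
f=lambda c,z:onz(m,[220+c[0]/2.4,130+c[1]/2.4],z)
P=np.array([f(c,.052)[:2] for c in((232,125),(265,125),(265,185),(231,185))]);print(P)
u=np.array([np.cos(np.radians(7.5)),np.sin(np.radians(7.5))])
for q in P: print((q-[.5187,.2034])@u,(q-[.5187,.2034])@[-u[1],u[0]])
# wrist view of housing
print(delta(r.sense(),[.535,-.085,.35]))
E
```

```text
[[0.51268274 0.19643807]
 [0.51099289 0.20920819]
 [0.53543299 0.21265297]
 [0.53722039 0.19916115]]
-0.006874491854568467 -0.0061169557487535265
-0.0068830591131820475 0.006764475942791726
0.017797588188859438 0.0069897149887174406
0.017808664852608676 -0.006619981853841051
[  2.09 -28.8   -0.24]
```

```bash
python3 -m creep '{"offset":[[0.5,-6,-2],[1,-12,-2],[1.5,-18,-2],[2,-24,-2],[2,-28.8,-2]],"spin":[-4,-4,-4,-4,-4],"gripper":[0.5,0.5,0.5,0.5,0.5]}'; python3 -m creep '{"offset":[[0,0,0],[0,0,0],[0,0,0]],"spin":[0,0,0],"gripper":[0.5,0.5,0.5]}'; python3 -c "
from h import *
print(delta(r.sense(),[.535,-.085,.37]))"
```

```text
clock: 6.48
position: [0.5358, -0.087, 0.3682]
tool_rot: [3.141, -0.001, -2.942]
ft_force: [0.7, 0.6, -1.5]
width: 0.107
clock: 6.85
position: [0.5362, -0.0836, 0.3686]
tool_rot: [3.141, -0.001, -2.939]
ft_force: [-0.7, -0.4, -1.4]
width: 0.106
[ 0.15 -0.12 -0.14]
```

```bash
python3 look.py w5 keyhole:.108 centrifuge:0; python3 - <<'E'
import cv2;a=cv2.imread("pics/w5.png");cv2.imwrite("pics/w5c.png",cv2.resize(a[110:230,250:410],(800,600),interpolation=2))
E
```

```text
6.9 [ 0.53628419 -0.08352525  0.36882993] [ 3.14119920e+00 -3.81792190e-04 -2.93898997e+00] [-0.16350371 -0.9110533  -1.26189647]
keyhole [([321.5, 174.2], 0.7, array([ 0.5156, -0.0892,  0.108 ]))]
centrifuge [([324.1, 154.6], 0.64, array([ 0.5149, -0.0863,  0.    ]))]
```

View pics/w5c.png

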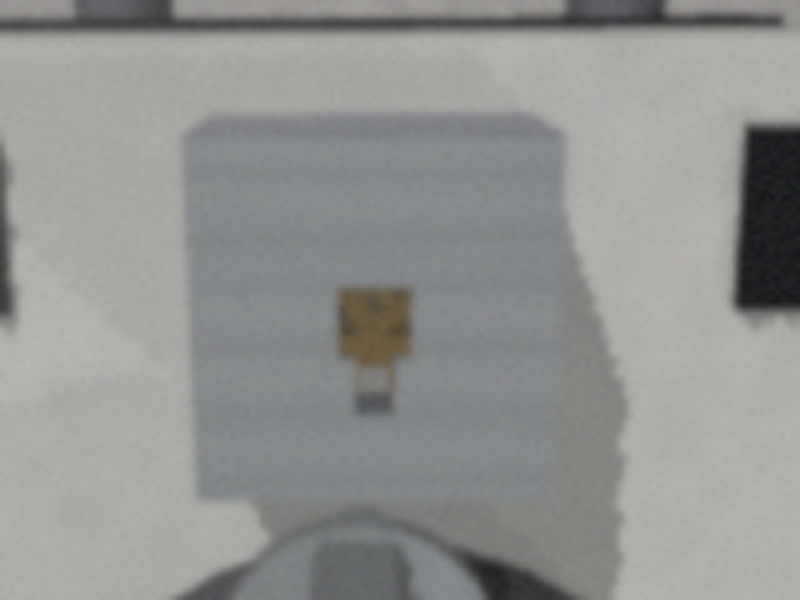

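```bash
python3 - <<'E'
from h import *
m=dict(np.load("w5.npz"));s=r.sense()
f=lambda c,z=.108:onz(m,[250+(c[0]-2)/5,110+(c[1]-2)/5],z)[:2]
def q(n,C):
    B=np.array([f(c) for c in C]);d=(B[3]+B[2]-B[0]-B[1])/2;e=(B[0]+B[3]-B[1]-B[2])/2
    print(n,B.mean(0),"lenx",np.linalg.norm(d),"leny",np.linalg.norm(e),"yawx",np.degrees(np.arctan2(d[1],d[0])),"yawy",np.degrees(np.arctan2(-e[0],e[1])))
    return B.mean(0)
q("face",((185,135),(563,135),(553,498),(197,498)))
h=q("hole",((338,287),(413,287),(411,357),(340,357)))
e=(f((355,413))+f((393,413)))/2;d=e-h;print("slot end",np.linalg.norm(d),np.degrees(np.arctan2(d[1],d[0])))
k=[f(c,.057+s["position"][2]-.2392) for c in ((362,510),)];print("collar near edge in tool cm",delta(s,np.r_[k[0],.36]))
print(s["position"],np.degrees(s["tool_rot"]))
E
```

```text
face [ 0.5151244  -0.08682718] lenx 0.059556199926000135 leny 0.05905205367557331 yawx 11.936483909638302 yawy -168.38867750414303
hole [ 0.51497    -0.08669493] lenx 0.011495287972753085 leny 0.011754669713863988 yawx 11.792734750436312 yawy -168.38875790058552
slot end 0.015178201548621227 10.86438248356616
collar near edge in tool cm [ 1.73 -0.1   0.9 ]
[ 0.5363209  -0.08369111  0.36903318] [ 1.79990950e+02 -6.14092946e-03 -1.68398696e+02]
```

```bash
python3 - <<'E'
from h import *
m=dict(np.load("w4.npz"))
s=dict(position=np.array([.51806,.20322,.34757]),tool_rot=[-3.1412,-.00236,-3.0106])
dz=.34757-.2392
f=lambda c,z:onz(m,[220+(c[0]-1)/2.4,130+(c[1]-1)/2.4],z)
for c in((217,288),(271,288),(269,431),(218,431)): print("bow",delta(s,f(c,.097+dz)))
for c in((178,255),(313,255),(245,204)): print("collar",delta(s,f(c,.057+dz)))
import glob
w=camera_model("wrist");st=r.sense();print(delta(st,w["world_from_camera"][:3,3]))
E
python3 - <<'E'
import cv2,numpy as np
a=cv2.imread("pics/w5.png");b=cv2.imread("pics/w4.png")
cv2.imwrite("pics/g5.png",np.hstack([cv2.resize(x[200:310,265:375],(400,400),interpolation=2) for x in(b,a)]))
E
```

```text
bow [ 1.36 -0.62 14.22]
bow [ 1.36  0.33 14.22]
bow [-1.6   0.33 14.22]
bow [-1.6  -0.63 14.22]
collar [ 0.19 -1.7  18.22]
collar [ 0.19  1.48 18.22]
collar [ 1.47 -0.12 18.22]
[ 7.05 -0.14  3.11]
```

View pics/g5.png

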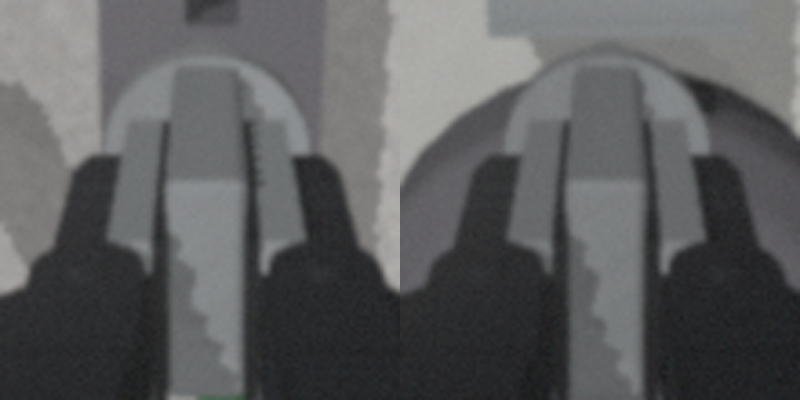

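```bash
python3 - <<'E'
from h import *
m=dict(np.load("w5.npz"))
s=dict(position=np.array([.53628,-.08353,.36883]),tool_rot=[3.1412,-.00038,-2.93899])
dz=.36883-.2392
g=lambda c:(265+(c[0]-1.8)/3.636,200+(c[1]-1.8)/3.636)
k=lambda c,z:onz(m,g(c),z)
h=onz(m,[250+373.5/5,110+320/5],.108)
print("hole",h,delta(s,h))
for c in((166,182),(245,182)): print("bow near top corner",delta(s,k(c,.097+dz)))
for c in((105,150),(308,150),(208,54)): print("collar",delta(s,k(c,.057+dz)))
print("now",r.sense()["position"], delta(r.sense(),m["world_from_camera"][:3,3]), delta(s,m["world_from_camera"][:3,3]))
E
```

```text
hole [ 0.51493107 -0.08670294  0.108     ] [ 2.15  0.11 26.08]
bow near top corner [ 1.44 -0.62 14.22]
bow near top corner [ 1.44  0.29 14.22]
collar [-0.03 -1.74 18.22]
collar [-0.03  1.43 18.22]
collar [ 1.56 -0.13 18.22]
now [ 0.5363209  -0.08369111  0.36903318] [ 7.06 -0.12  3.14] [ 7.06 -0.14  3.12]
```

```bash
python3 -m creep '{"offset":[[1.2,0.2,0],[2.2,0.27,1],[2.2,0.27,2],[2.2,0.27,3],[2.2,0.27,3]],"spin":[-0.1,-0.1,-0.1,-0.1,-0.1],"gripper":[0.5,0.5,0.5,0.5,0.5]}'; python3 -m creep '{"offset":[[0,0,0],[0,0,0.2],[0,0,0.4],[0,0,0.6],[0,0,0.7]],"spin":[0,0,0,0,0],"gripper":[0.5,0.5,0.5,0.5,0.5]}'; python3 -m creep '{"offset":[[0,0,0.1],[0,0,0.2],[0,0,0.3]],"spin":[0,0,0],"gripper":[0.5,0.5,0.5]}'
```

```text
clock: 7.62
position: [0.5139, -0.0864, 0.3378]
tool_rot: [3.141, -0.002, -2.939]
ft_force: [-0.7, -0.7, -1.2]
width: 0.112
clock: 8.25
position: [0.5142, -0.0865, 0.3319]
tool_rot: [3.141, -0.0, -2.939]
ft_force: [0.1, -0.4, -0.8]
width: 0.107
clock: 8.62
position: [0.5142, -0.0865, 0.3291]
tool_rot: [-3.142, 0.0, -2.939]
ft_force: [0.5, -0.1, -1.9]
width: 0.103
```

```bash
for i in 1; do python3 -m creep '{"offset":[[0,0,0.15],[0,0,0.3],[0,0,0.4],[0,0,0.5]],"spin":[0,0,0,0],"gripper":[0.5,0.5,0.5,0.5]}'; python3 -m creep '{"offset":[[0,0,0.15],[0,0,0.3],[0,0,0.4]],"spin":[0,0,0],"gripper":[0.5,0.5,0.5]}'; done
```

```text
clock: 9.12
position: [0.5142, -0.0865, 0.324]
tool_rot: [3.142, -0.0, -2.939]
ft_force: [0.5, 0.9, 0.3]
width: 0.107
clock: 9.5
position: [0.5142, -0.0865, 0.32]
tool_rot: [3.142, -0.0, -2.939]
ft_force: [0.3, 0.9, -0.4]
width: 0.107
```

```bash
python3 -m creep '{"offset":[[0,0,0.2],[0,0,0.4],[0,0,0.6],[0,0,0.8]],"spin":[0,0,0,0],"gripper":[0.5,0.5,0.5,0.5]}'; python3 -m creep '{"offset":[[0,0,0.2],[0,0,0.4],[0,0,0.6],[0,0,0.8]],"spin":[0,0,0,0],"gripper":[0.5,0.5,0.5,0.5]}'; python3 -m creep '{"offset":[[0,0,0.2],[0,0,0.4],[0,0,0.5],[0,0,0.6]],"spin":[0,0,0,0],"gripper":[0.5,0.5,0.5,0.5]}'
```

```text
clock: 10.0
position: [0.5142, -0.0865, 0.312]
tool_rot: [3.142, -0.0, -2.939]
ft_force: [0.8, -0.3, 1.3]
width: 0.101
clock: 10.5
position: [0.5142, -0.0864, 0.304]
tool_rot: [3.141, -0.0, -2.939]
ft_force: [0.1, 3.5, -0.2]
width: 0.109
clock: 11.0
position: [0.5142, -0.0864, 0.2981]
tool_rot: [3.141, 0.0, -2.939]
ft_force: [-0.2, 3.8, 0.8]
width: 0.106
```

```bash
python3 -m creep '{"offset":[[0,-0.03,0],[0,-0.03,0.1],[0,-0.03,0.2]],"spin":[0,0,0],"gripper":[0.5,0.5,0.5]}'; python3 -m creep '{"offset":[[0,0,0.05],[0,0,0.05]],"spin":[0,0],"gripper":[0.5,0.5]}';  python3 -m creep '{"offset":[[0,0,0.03],[0,0,0.03]],"spin":[0,0],"gripper":[0.5,0.5]}'; python3 -c "
from h import *
print(r.sense()['wrist_torque'])"
```

```text
clock: 11.38
position: [0.5143, -0.0867, 0.2962]
tool_rot: [3.141, 0.0, -2.939]
ft_force: [-1.2, 4.2, 1.0]
width: 0.105
clock: 11.62
position: [0.5143, -0.0867, 0.2956]
tool_rot: [3.141, 0.0, -2.939]
ft_force: [-0.6, 4.2, 1.3]
width: 0.108
clock: 11.88
position: [0.5143, -0.0867, 0.2954]
tool_rot: [3.141, 0.0, -2.939]
ft_force: [-1.0, 5.0, 1.9]
width: 0.105
[1.00286449 0.111441   0.04253383]
```

```bash
python3 -m creep '{"offset":[[0,0.08,0],[0,0.08,0.04],[0,0.08,0.04]],"spin":[0,0,0],"gripper":[0.5,0.5,0.5]}'; python3 -m creep '{"offset":[[0,0,0.04],[0,0,0.04]],"spin":[0,0],"gripper":[0.5,0.5]}'; python3 -m creep '{"offset":[[0,0,0.03],[0,0,0.03]],"spin":[0,0],"gripper":[0.5,0.5]}'; python3 -c "
from h import *
print(r.sense()['wrist_torque'])"
```

```text
clock: 12.25
position: [0.5142, -0.0863, 0.2952]
tool_rot: [-3.141, 0.0, -2.939]
ft_force: [-1.5, 1.4, 3.9]
width: 0.108
clock: 12.5
position: [0.5142, -0.0862, 0.2952]
tool_rot: [-3.141, 0.0, -2.939]
ft_force: [-3.4, 2.4, 6.3]
width: 0.105
clock: 12.75
position: [0.5142, -0.0862, 0.2952]
tool_rot: [-3.141, 0.0, -2.939]
ft_force: [-4.2, 1.9, 9.4]
width: 0.106
[0.327833   0.81799069 0.00223986]
```

```bash
cat > chk.py <<'E'
from h import *
import sys
s=r.sense();T=s["wrist_torque"][2];print("clk %.2f yaw %.2f Tz %.3f F %s z %.4f"%(s["clock"],np.degrees(s["tool_rot"][2]),T,s["ft_force"].round(1),s["position"][2]))
sys.exit(abs(T)>float(sys.argv[1]) or np.abs(s["ft_force"]).max()>15)
E
python3 -m creep '{"offset":[[0,0,-0.05],[0,0,-0.05]],"spin":[0,0],"gripper":[0.5,0.5]}' >/dev/null; python3 chk.py 1; python3 -m creep '{"offset":[[0,0,0],[0,0,0]],"spin":[1,2],"gripper":[0.5,0.5]}'>/dev/null; python3 chk.py 1;python3 -m creep '{"offset":[[0,0,0],[0,0,0]],"spin":[1,2],"gripper":[0.5,0.5]}'>/dev/null; python3 chk.py 1;python3 -m creep '{"offset":[[0,0,0],[0,0,0]],"spin":[1,2],"gripper":[0.5,0.5]}'>/dev/null; python3 chk.py 1; python3 -m creep '{"offset":[[0,0,0],[0,0,0]],"spin":[1,2],"gripper":[0.5,0.5]}'>/dev/null; python3 chk.py 1
```

```text
clk 13.00 yaw -168.40 Tz 0.016 F [-3.   0.4  6.8] z 0.2952
clk 13.25 yaw -170.43 Tz 0.081 F [-2.3  2.2  5.9] z 0.2952
clk 13.50 yaw -172.42 Tz 0.060 F [-1.7  2.2  4.9] z 0.2952
clk 13.75 yaw -174.43 Tz 0.066 F [-1.7  3.   5.2] z 0.2952
clk 14.00 yaw -176.42 Tz 0.040 F [-1.9  2.6  4.5] z 0.2952False
False
False
False
False
```

```bash
sed -i 's/sys.exit(\(.*\))$/sys.exit(int(\1))/' chk.py
python3 -m creep '{"offset":[[0,0,-0.03],[0,0,-0.03]],"spin":[2,4],"gripper":[0.5,0.5]}'>/dev/null; python3 chk.py 0.12 && python3 -m creep '{"offset":[[0,0,0],[0,0,0]],"spin":[2,4],"gripper":[0.5,0.5]}'>/dev/null; python3 chk.py 0.12 && python3 -m creep '{"offset":[[0,0,0],[0,0,0]],"spin":[2,4],"gripper":[0.5,0.5]}'>/dev/null; python3 chk.py 0.12 && python3 -m creep '{"offset":[[0,0,0]],"spin":[1.5],"gripper":[0.5]}'>/dev/null;python3 chk.py 0.12 && python3 -m creep '{"offset":[[0,0,0]],"spin":[1.5],"gripper":[0.5]}'>/dev/null;python3 chk.py 0.12 && python3 -m creep '{"offset":[[0,0,0]],"spin":[1.5],"gripper":[0.5]}'>/dev/null; python3 chk.py 0.12
```

```text
clk 14.25 yaw 179.49 Tz 0.066 F [0.3 2.9 5.1] z 0.2952
clk 14.50 yaw 175.48 Tz 0.094 F [0.8 1.9 4.5] z 0.2952
clk 14.75 yaw 171.47 Tz 0.089 F [0.6 2.6 5. ] z 0.2952
clk 14.88 yaw 169.98 Tz 0.095 F [0.4 2.6 5. ] z 0.2952
clk 15.00 yaw 168.49 Tz 0.104 F [0.4 2.6 5.3] z 0.2952
clk 15.12 yaw 166.99 Tz 0.079 F [0.4 2.7 5.8] z 0.2952
```

```bash
python3 -m creep '{"offset":[[0,0.04,-0.03],[0,0.04,-0.03]],"spin":[0.5,1],"gripper":[0.5,0.5]}'>/dev/null; python3 chk.py 0.12 && python3 -m creep '{"offset":[[0,0,0]],"spin":[1],"gripper":[0.5]}'>/dev/null; python3 chk.py 0.12 && python3 -m creep '{"offset":[[0,0,0]],"spin":[1],"gripper":[0.5]}'>/dev/null; python3 chk.py 0.12 && python3 -m creep '{"offset":[[0,0,0]],"spin":[1],"gripper":[0.5]}'>/dev/null;python3 chk.py 0.12 && python3 -m creep '{"offset":[[0,0,0]],"spin":[1],"gripper":[0.5]}'>/dev/null;python3 chk.py 0.12 && python3 -m creep '{"offset":[[0,0,0]],"spin":[1],"gripper":[0.5]}'>/dev/null; python3 chk.py 0.12 && python3 -m creep '{"offset":[[0,0,0]],"spin":[1],"gripper":[0.5]}'>/dev/null; python3 chk.py 0.12 && python3 -m creep '{"offset":[[0,0,0]],"spin":[1],"gripper":[0.5]}'>/dev/null; python3 chk.py 0.12
```

```text
clk 15.38 yaw 166.07 Tz 0.093 F [0.9 1.1 1.4] z 0.2952
clk 15.50 yaw 165.04 Tz 0.091 F [ 1.8 -0.6  1.8] z 0.2952
clk 15.62 yaw 164.03 Tz 0.068 F [3.3 0.5 2.5] z 0.2952
clk 15.75 yaw 163.03 Tz 0.118 F [1.5 0.8 2.2] z 0.2952
clk 15.88 yaw 162.04 Tz 0.059 F [1.9 1.5 1.4] z 0.2952
clk 16.00 yaw 161.04 Tz 0.056 F [2.5 0.7 0.6] z 0.2952
clk 16.12 yaw 160.04 Tz 0.095 F [2.4 1.4 1. ] z 0.2952
clk 16.25 yaw 159.04 Tz 0.090 F [2.  1.4 0.1] z 0.2953
```

```bash
python3 -m creep '{"offset":[[-0.04,0.02,0]],"spin":[1],"gripper":[0.5]}'>/dev/null; python3 chk.py 0.14 && python3 -m creep '{"offset":[[0,0,0]],"spin":[1],"gripper":[0.5]}'>/dev/null; python3 chk.py 0.14 && python3 -m creep '{"offset":[[0,0,0]],"spin":[1],"gripper":[0.5]}'>/dev/null; python3 chk.py 0.14 && python3 -m creep '{"offset":[[0,0,0]],"spin":[1],"gripper":[0.5]}'>/dev/null;python3 chk.py 0.14 && python3 -m creep '{"offset":[[0,0,0]],"spin":[1],"gripper":[0.5]}'>/dev/null;python3 chk.py 0.14 && python3 -m creep '{"offset":[[0,0,0]],"spin":[1],"gripper":[0.5]}'>/dev/null; python3 chk.py 0.14 && python3 -m creep '{"offset":[[0,0,0]],"spin":[1],"gripper":[0.5]}'>/dev/null; python3 chk.py 0.14 && python3 -m creep '{"offset":[[0,0,0]],"spin":[1],"gripper":[0.5]}'>/dev/null; python3 chk.py 0.14 && python3 -m creep '{"offset":[[0,0,0]],"spin":[1],"gripper":[0.5]}'>/dev/null; python3 chk.py 0.14 && python3 -m creep '{"offset":[[0,0,0]],"spin":[1],"gripper":[0.5]}'>/dev/null; python3 chk.py 0.14
```

```text
clk 16.38 yaw 158.04 Tz 0.075 F [1.2 1.4 2.6] z 0.2952
clk 16.50 yaw 157.05 Tz 0.073 F [1.6 2.4 1.6] z 0.2953
clk 16.62 yaw 156.05 Tz 0.060 F [1.6 3.4 2.2] z 0.2953
clk 16.75 yaw 155.05 Tz 0.092 F [2.5 4.5 2. ] z 0.2953
clk 16.88 yaw 154.05 Tz 0.144 F [2.5 6.4 1.5] z 0.2953
clk 16.88 yaw 154.05 Tz 0.144 F [2.5 6.4 1.5] z 0.2953
clk 16.88 yaw 154.05 Tz 0.144 F [2.5 6.4 1.5] z 0.2953
clk 16.88 yaw 154.05 Tz 0.144 F [2.5 6.4 1.5] z 0.2953
clk 16.88 yaw 154.05 Tz 0.144 F [2.5 6.4 1.5] z 0.2953
clk 16.88 yaw 154.05 Tz 0.144 F [2.5 6.4 1.5] z 0.2953
```

```bash
python3 -m creep '{"offset":[[0,0,0]],"spin":[0],"gripper":[0.5]}'>/dev/null; python3 chk.py 0.17 && python3 -m creep '{"offset":[[0,0,0]],"spin":[0.5],"gripper":[0.5]}'>/dev/null; python3 chk.py 0.16 && python3 -m creep '{"offset":[[0,0,0]],"spin":[0.5],"gripper":[0.5]}'>/dev/null; python3 chk.py 1;
```

```text
clk 17.00 yaw 154.07 Tz 0.066 F [3.1 5.3 1.3] z 0.2953
clk 17.12 yaw 153.57 Tz 0.050 F [4.3 4.8 0.6] z 0.2953
clk 17.25 yaw 153.07 Tz 0.102 F [3.5 5.3 1.5] z 0.2953
```

```bash
python3 -m creep '{"offset":[[0,0.05,0]],"spin":[0.5],"gripper":[0.5]}'>/dev/null; python3 chk.py 0.16 && python3 -m creep '{"offset":[[0,0,0]],"spin":[0.5],"gripper":[0.5]}'>/dev/null; python3 chk.py 0.16 && python3 -m creep '{"offset":[[0,0,0]],"spin":[0.5],"gripper":[0.5]}'>/dev/null; python3 chk.py 0.16 && python3 -m creep '{"offset":[[0,0,0]],"spin":[0.5],"gripper":[0.5]}'>/dev/null; python3 chk.py 0.16 && python3 -m creep '{"offset":[[0,0,0]],"spin":[0.5],"gripper":[0.5]}'>/dev/null; python3 chk.py 0.16 && python3 -m creep '{"offset":[[0,0,0]],"spin":[0.5],"gripper":[0.5]}'>/dev/null; python3 chk.py 0.16 && python3 -m creep '{"offset":[[0,0,0]],"spin":[0.5],"gripper":[0.5]}'>/dev/null; python3 chk.py 0.16 && python3 -m creep '{"offset":[[0,0,0]],"spin":[0.5],"gripper":[0.5]}'>/dev/null; python3 chk.py 0.16
```

```text
clk 17.38 yaw 152.57 Tz 0.076 F [2.7 4.1 0.5] z 0.2953
clk 17.50 yaw 152.07 Tz 0.080 F [3.2 4.9 1.3] z 0.2953
clk 17.62 yaw 151.57 Tz 0.097 F [2.7 5.6 0.2] z 0.2953
clk 17.75 yaw 151.07 Tz 0.125 F [3.2 6.  1.5] z 0.2953
clk 17.88 yaw 150.57 Tz 0.109 F [3.1 5.5 1.6] z 0.2953
clk 18.00 yaw 150.07 Tz 0.120 F [ 4.6  6.1 -0.6] z 0.2953
clk 18.12 yaw 149.58 Tz 0.140 F [ 3.3  6.3 -0.6] z 0.2953
clk 18.25 yaw 149.08 Tz 0.132 F [3.1 6.  0.5] z 0.2953
```

```bash
python3 -m creep '{"offset":[[0,0,0]],"spin":[0.5],"gripper":[0.5]}'>/dev/null; python3 chk.py 0.18 && python3 -m creep '{"offset":[[0,0,0]],"spin":[0.5],"gripper":[0.5]}'>/dev/null; python3 chk.py 0.17 && python3 -m creep '{"offset":[[0,0,0]],"spin":[0.5],"gripper":[0.5]}'>/dev/null; python3 chk.py 0.17 && python3 -m creep '{"offset":[[0,0,0]],"spin":[0.5],"gripper":[0.5]}'>/dev/null; python3 chk.py 0.17
```

```text
clk 18.38 yaw 148.58 Tz 0.144 F [ 4.9  6.9 -0.3] z 0.2953
clk 18.50 yaw 148.08 Tz 0.107 F [3.9 6.6 0.9] z 0.2953
clk 18.62 yaw 147.58 Tz 0.208 F [4.1 6.9 0.7] z 0.2953
clk 18.62 yaw 147.58 Tz 0.208 F [4.1 6.9 0.7] z 0.2953
```

```bash
cat > avg.py <<'E'
from h import *
T=[];F=[]
for i in range(6):
    a=grab_frame("wrist");s=r.sense();T.append(s["wrist_torque"]);F.append(s["ft_force"])
print("Tz avg",np.mean(T,0).round(3),"sd",np.std(T,0)[2].round(3),"F",np.mean(F,0).round(1),"clk",s["clock"],"yaw",np.degrees(s["tool_rot"][2]),s["position"])
cv2.imwrite("pics/w6.png",cv2.resize(a[190:310,250:410],(800,600),interpolation=2))
E
python3 avg.py
```

```text
Tz avg [ 1.546 -0.86   0.175] sd 0.023 F [4.2 7.  0.2] clk 18.925 yaw 147.60046689906108 [ 0.51514646 -0.08453484  0.29532379]
```

View pics/w6.png

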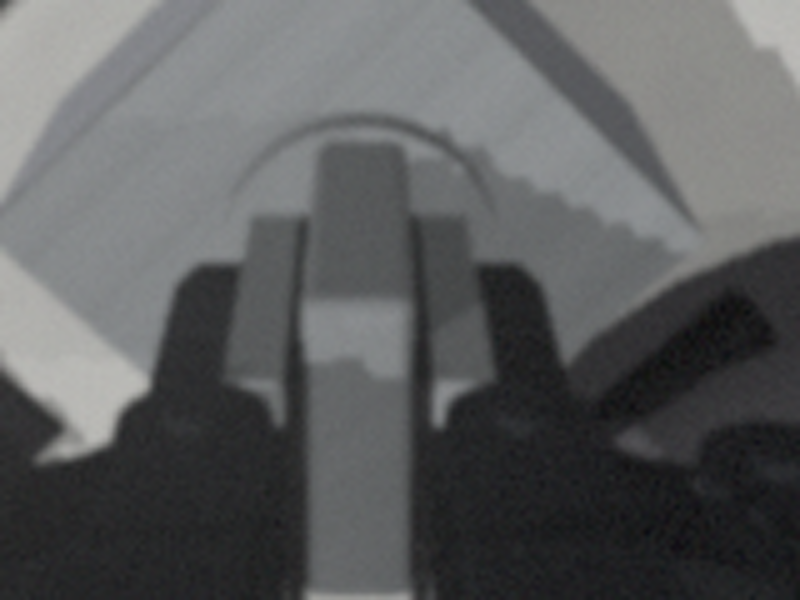

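Torque rose steadily above the roughly 0.08 N m drag to 0.175 N m, about 44° clockwise. The reaction force points along the bit's tangent, so this is the stop. The picture shows the collar seated on the face and the bow still square in the pads (bow at crop columns 303–413). Now I turn it back.

```bash
python3 -m creep '{"offset":[[0,0,0],[0,0,0],[0,0,0],[0,0,0],[0,0,0]],"spin":[-2,-4,-6,-9,-12],"gripper":[0.5,0.5,0.5,0.5,0.5]}'>/dev/null; python3 chk.py 0.17 && python3 -m creep '{"offset":[[0,0,0],[0,0,0],[0,0,0],[0,0,0],[0,0,0]],"spin":[-3,-6,-9,-12,-15],"gripper":[0.5,0.5,0.5,0.5,0.5]}'; python3 chk.py 0.17;  python3 -c "
from h import *
print(delta(r.sense(),[.5142,-.0862,.2952]))"
```

```text
clk 19.55 yaw 159.68 Tz 0.038 F [-0.2  0.7  2.6] z 0.2952
clock: 20.18
position: [0.5146, -0.086, 0.2953]
tool_rot: [-3.139, -0.001, 3.048]
ft_force: [0.2, -1.4, 1.0]
width: 0.112
clk 20.18 yaw 174.66 Tz -0.002 F [ 0.2 -1.4  1. ] z 0.2953
[ 0.04 -0.02  0.01]
```

```bash
python3 -m creep '{"offset":[[0,0,0],[0,0,0],[0.02,-0.02,0],[0.04,-0.02,0],[0.04,-0.02,0]],"spin":[-3,-6,-9,-12,-15],"gripper":[0.5,0.5,0.5,0.5,0.5]}'>/dev/null; python3 chk.py 0.17 && python3 -m creep '{"offset":[[0,0,0],[0,0,0]],"spin":[-1,-2],"gripper":[0.5,0.5]}'>/dev/null; python3 chk.py 0.14 && python3 -m creep '{"offset":[[0,0,0]],"spin":[-1],"gripper":[0.5]}'>/dev/null; python3 chk.py 0.14 && python3 -m creep '{"offset":[[0,0,0]],"spin":[-1],"gripper":[0.5]}'>/dev/null; python3 chk.py 0.12 && python3 -m creep '{"offset":[[0,0,0]],"spin":[-0.5],"gripper":[0.5]}'>/dev/null; python3 chk.py 0.12 && python3 -m creep '{"offset":[[0,0,0]],"spin":[-0.5],"gripper":[0.5]}'>/dev/null; python3 chk.py 0.12  && python3 -m creep '{"offset":[[0,0,0]],"spin":[-0.5],"gripper":[0.5]}'>/dev/null; python3 chk.py 0.12
```

```text
clk 20.80 yaw -170.34 Tz -0.090 F [ 1.7 -1.   1.2] z 0.2952
clk 21.05 yaw -168.41 Tz 0.046 F [ 1.1 -2.8  0.2] z 0.2952
clk 21.18 yaw -167.38 Tz -0.054 F [ 0.  -4.  -0.3] z 0.2952
clk 21.30 yaw -166.35 Tz -0.031 F [ 0.7 -3.9 -0.7] z 0.2952
clk 21.43 yaw -165.86 Tz -0.023 F [-0.5 -3.5  0.6] z 0.2952
clk 21.55 yaw -165.37 Tz -0.054 F [-0.6 -3.   0.8] z 0.2953
clk 21.68 yaw -164.86 Tz -0.136 F [ 0.2 -3.4  1. ] z 0.2952
```

```bash
python3 -m creep '{"offset":[[0,0,0]],"spin":[-0.5],"gripper":[0.5]}'>/dev/null; python3 chk.py 0.14; python3 -m creep '{"offset":[[0,0,0],[0,0,0],[0,0,0]],"spin":[2,4,4],"gripper":[0.5,0.5,0.5]}'>/dev/null; python3 chk.py 0.14; python3 -m creep '{"offset":[[0,0,-0.1],[0,0,-0.2],[0,0,-0.3]],"spin":[0,0,0],"gripper":[0.5,0.5,0.5]}'>/dev/null; python3 chk.py 0.14 && python3 -m creep '{"offset":[[0,0,-0.2],[0,0,-0.4],[0,0,-0.6]],"spin":[0,0,0],"gripper":[0.5,0.5,0.5]}'>/dev/null; python3 chk.py 0.14
```

```text
clk 21.80 yaw -164.36 Tz -0.042 F [-0.7 -4.6  0.4] z 0.2952
clk 22.18 yaw -168.44 Tz -0.040 F [-0.7  0.5 -0.7] z 0.2952
clk 22.55 yaw -168.39 Tz 0.009 F [-0.4  0.3 -1. ] z 0.2983
clk 22.93 yaw -168.39 Tz 0.016 F [ 0.1  0.3 -2. ] z 0.3045
```

```bash
python3 -m creep '{"offset":[[0,0,-0.2],[0,0,-0.4],[0,0,-0.6],[0,0,-0.8]],"spin":[0,0,0,0],"gripper":[0.5,0.5,0.5,0.5]}'>/dev/null; python3 chk.py 0.14 && python3 -m creep '{"offset":[[0,0,-0.2],[0,0,-0.4],[0,0,-0.6],[0,0,-0.8],[0,0,-1]],"spin":[0,0,0,0,0],"gripper":[0.5,0.5,0.5,0.5,0.5]}'>/dev/null; python3 chk.py 0.14 && python3 -m creep '{"offset":[[0,0,-0.4],[0,0,-0.8],[0,0,-1.5],[0,0,-3],[0,0,-5]],"spin":[0,0,0,0,0],"gripper":[0.5,0.5,0.5,0.5,0.5]}'>/dev/null; python3 chk.py 0.14; python3 -c "
from h import *
s=r.sense();print(s['position'],delta(s,[.5186,.2034,.365]))"
```

```text
clk 23.43 yaw -168.39 Tz 0.023 F [ 0.7  0.  -2.1] z 0.3124
clk 24.05 yaw -168.39 Tz -0.041 F [ 0.7  0.7 -0.9] z 0.3225
clk 24.68 yaw -168.39 Tz -0.043 F [ 0.3  0.4 -1.1] z 0.3733
[ 0.51435999 -0.08526337  0.37331001] [-6.22 28.19  0.83]
```

```bash
python3 -m creep '{"offset":[[-1.2,5.6,0],[-2.5,11.3,0],[-3.7,17,0],[-5,22.6,0.4],[-6.2,28.2,0.8]],"spin":[4.1,4.1,4.1,4.1,4.1],"gripper":[0.5,0.5,0.5,0.5,0.5]}'>/dev/null; python3 -m creep '{"offset":[[0,0,0],[0,0,0],[0,0,0],[0,0,0]],"spin":[0,0,0,0],"gripper":[0.5,0.5,0.5,0.5]}';python3 look.py w7; python3 - <<'E'
from h import *
a=cv2.imread("pics/w7.png");cv2.imwrite("pics/w7c.png",cv2.resize(a[110:260,220:420],(800,600),interpolation=2))
print(delta(r.sense(),[.5186,.2034,.365]))
E
```

```text
clock: 25.8
position: [0.5187, 0.2023, 0.3647]
tool_rot: [-3.142, 0.0, -3.012]
ft_force: [1.3, 0.1, -0.9]
width: 0.11
25.85 [0.51870468 0.20237762 0.36456277] [-3.14154851e+00  2.87467611e-04 -3.01231356e+00] [ 0.98961623  0.59938059 -0.38724412]
[-0.    0.1  -0.04]
```

View pics/w7c.png

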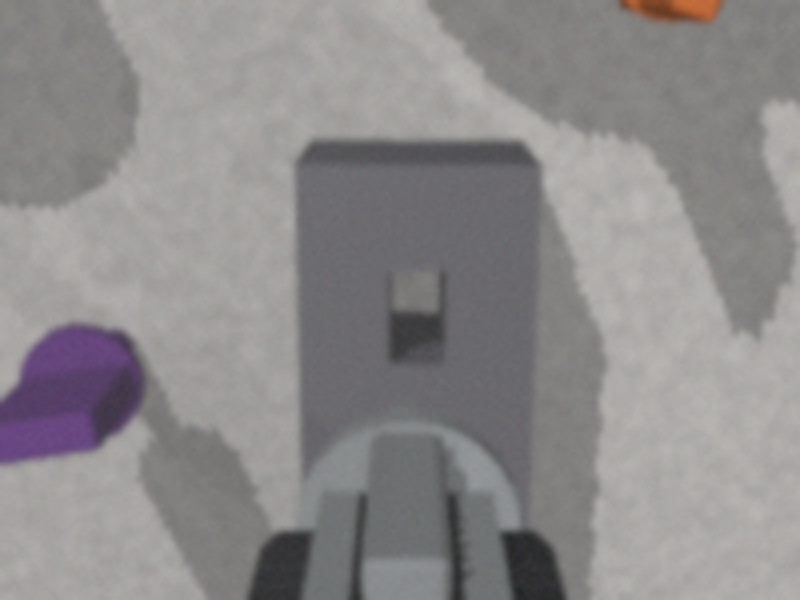

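```bash
python3 - <<'E'
from h import *
m=dict(np.load("w7.npz"));s=dict(position=np.array([.5187,.20238,.36456]),tool_rot=[-3.14155,.00029,-3.01231])
dz=.36456-.2392
g=lambda c,z:delta(s,onz(m,[220+(c[0]-1.5)/4,110+(c[1]-1.5)/4],z))
print([g(c,.052)[:2] for c in((390,270),(444,270),(443,363),(389,363))])
print("collar",g((299,500),.057+dz),g((522,500),.057+dz),g((410,421),.057+dz))
E
```

```text
[array([ 0.69, -0.59]), array([0.69, 0.75]), array([-1.73,  0.74]), array([-1.73, -0.63])]
collar [ 0.31 -1.68 18.22] [ 0.31  1.46 18.22] [ 1.49 -0.12 18.22]
```

```bash
python3 -m creep '{"offset":[[0.02,0.15,1],[0.02,0.15,4],[0.02,0.15,7],[0.02,0.15,8.2],[0.02,0.15,8.2]],"spin":[0,0,0,0,0],"gripper":[0.5,0.5,0.5,0.5,0.5]}'>/dev/null; python3 chk.py 0.2 && python3 -m creep '{"offset":[[0,0,0.2],[0,0,0.4],[0,0,0.6],[0,0,0.8],[0,0,1]],"spin":[0,0,0,0,0],"gripper":[0.5,0.5,0.5,0.5,0.5]}'>/dev/null; python3 chk.py 0.2 && python3 -m creep '{"offset":[[0,0,0.4],[0,0,0.8],[0,0,1.2],[0,0,1.6],[0,0,2]],"spin":[0,0,0,0,0],"gripper":[0.5,0.5,0.5,0.5,0.5]}'>/dev/null; python3 chk.py 0.2 && python3 -m creep '{"offset":[[0,0,0.3],[0,0,0.6],[0,0,0.9],[0,0,1],[0,0,1]],"spin":[0,0,0,0,0],"gripper":[0.5,0.5,0.5,0.5,0.5]}'>/dev/null; python3 chk.py 0.2
```

```text
clk 26.48 yaw -172.51 Tz 0.030 F [-0.8 -0.2 -0.8] z 0.2812
clk 27.10 yaw -172.49 Tz 0.001 F [-0.5 -0.1 -1.3] z 0.2722
clk 27.73 yaw -172.49 Tz -0.030 F [-0.1  0.  -0.8] z 0.2520
clk 28.35 yaw -172.49 Tz -0.022 F [ 0.3  0.8 -1.1] z 0.2422
```

```bash
python3 -m creep '{"offset":[[0,0,0.1],[0,0,0.2],[0,0,0.25],[0,0,0.25]],"spin":[0,0,0,0],"gripper":[0.5,0.5,0.5,0.5]}'>/dev/null; python3 chk.py 0.2 && python3 -m creep '{"offset":[[0,0,0.05],[0,0,0.07],[0,0,0.07]],"spin":[0,0,0],"gripper":[0.5,0.5,0.5]}'>/dev/null; python3 chk.py 0.2
```

```text
clk 28.85 yaw -172.50 Tz 0.030 F [ 0.1 -0.3 -1.5] z 0.2398
clk 29.23 yaw -172.49 Tz -0.072 F [-0.6  0.3  1.3] z 0.2393
```

```bash
python3 -m creep '{"offset":[[0,0,0.03],[0,0,0.03]],"spin":[0,0],"gripper":[0.5,0.5]}'>/dev/null; python3 chk.py 0.2 ; python3 -m creep '{"offset":[[0,0,0],[0,0,0],[0,0,0],[0,0,0],[0,0,0]],"spin":[0,0,0,0,0],"gripper":[1.5,2.5,3.5,4,4]}'; python3 -m creep '{"offset":[[0,0,-1],[0,0,-3],[0,0,-6],[0,0,-10],[0,0,-12]],"spin":[0,0,0,0,0],"gripper":[4,4,4,4,4]}'; python3 -m creep '{"offset":[[-0.9,0,0],[-0.9,0,0],[-0.9,0,0]],"spin":[0,0,0],"gripper":[4,4,4]}'>/dev/null; python3 look.py w8 key_bow:.082 round_key:.052;  python3 - <<'E'
from h import *
a=cv2.imread("pics/w8.png");b=grab_frame("scene");t=grab_frame("top")
W=cv2.resize(a[90:290,220:420],(500,500),interpolation=2);S=cv2.resize(b[130:280,260:460],(300,225));U=cv2.resize(t[150:300,210:410],(300,225))
cv2.imwrite("pics/c8.png",np.hstack([W,np.vstack([S,U,np.zeros((50,300,3),np.uint8)])]))
E
```

```text
clk 29.48 yaw -172.49 Tz -0.058 F [-3.  -0.   5.8] z 0.2392
clock: 30.1
position: [0.5181, 0.2049, 0.2388]
tool_rot: [-3.142, 0.0, -3.011]
ft_force: [-0.6, 0.2, -0.3]
width: 0.47
clock: 30.72
position: [0.5188, 0.2051, 0.3632]
tool_rot: [3.141, 0.005, -3.011]
ft_force: [1.0, 0.4, -0.7]
width: 0.472
31.15 [0.52654623 0.20590152 0.35685202] [-3.14109443 -0.00325808 -3.0106649 ] [-0.20763979  0.16583841 -0.38600396]
key_bow [([228.4, 210.3], 0.83, array([0.5511, 0.1243, 0.082 ])), ([396.8, 87.0], 0.78, array([0.4308, 0.2514, 0.082 ])), ([324.6, 188.2], 0.63, array([0.5198, 0.2061, 0.082 ]))]
round_key [([317.4, 241.2], 0.73, array([0.5843, 0.2076, 0.052 ])), ([320.1, 188.6], 0.47, array([0.5286, 0.2031, 0.052 ]))]
```

View pics/c8.png

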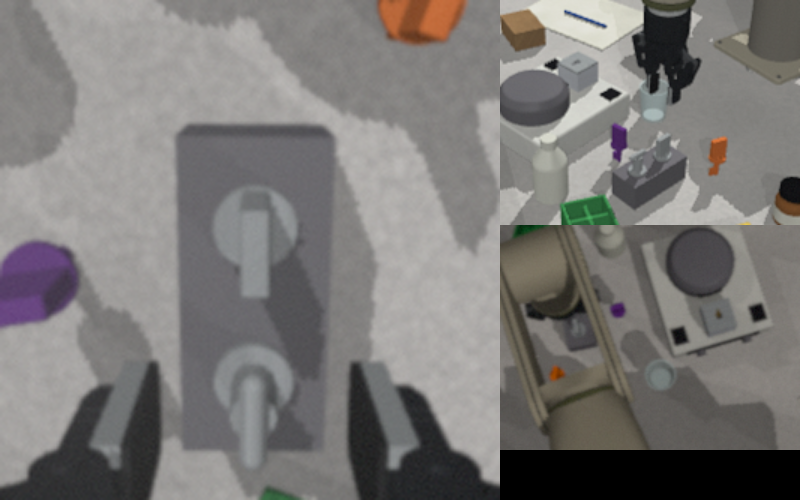

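```bash
python3 -c "
from h import *
print(r.sense()['clock'],r.hand_in())"
```

```text
the job is handed in; nothing more can be done
31.35 None
```

The key has been through the lock and is back in its own pocket; I handed the job in at 31.35 s. I'm confident on every step except exactly how hard the key pressed on the stop, because torque readings were noisy.

- **Insertion:** I took the flat-bowed key from the stand's near pocket and pushed it home. The collar seated at the expected height, with a peak of about 10 N pressing down.
- **Turning to the stop:** I turned it about 44° clockwise in small steps. Torque then averaged 0.175 N m, against about 0.08 N m of drag and friction. That puts about 5 to 8 N on the bit, and the sideways reaction pointed along the bit's tangent as a stop would give. One earlier reading, near 38°, looked like contact but the next ones dropped back, so I went on until the rise was steady. A single reading reached 0.208 N m, with a scatter of about 0.023.
- **Return:** I turned it back about 4° past home to take up the barrel's play, then lined it up with the slot. It drew out freely, with no more than about 2 N of resistance.
- **Replacing:** It went down to the same height it was picked up from (0.2392 m).
- **Last pictures:** The key stands upright with its collar on the stand. The round key, the orange and purple look-alikes and the beaker, bottle and rack look where they were. I did not measure the other objects again, and in the last top picture the arm hides part of the stand.

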